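# Sweep the casting scrap off the steel bench plate into the scrap tray

## Task

Clear the casting scrap from the steel bench plate: with the fingertips, sweep the two round casting buttons and the two cut-off runners along the plate and over its end into the red scrap tray. Slide them, do not pick any of them up, and leave the plaster jaw model, the tooth die with the gold crown and everything else on the bench standing where it is.

Things in the scene. Friction and masses are not known exactly. Their poses are not given: they have to be found in the camera images.
- plate_top (a point): middle of the top face of the steel-covered bench board, 40 mm above the bench. The bright steel plate is 216 mm along its x and 320 mm along its y, and z is up; the board is fixed. Rims 4 mm thick and 8 mm high stand along its two long edges (208 mm apart inside, at x = -104 and +104 mm); the two ends (y = -160 and +160 mm) are open and overhang the trays, so that what is pushed over an end drops into the tray there
- scrap_tray: red open scrap-metal tray, fixed, docked under one end of the board (either the +y or the -y end): 200 mm along x, 120 mm along y, 34 mm high, walls and floor 3 mm; its centre is 207 mm from the plate's middle and its rim 6 mm below the plate's top. Origin in the middle of its underside, on the bench; axes as the plate's
- work_tray: white open tray for finished work, fixed, of the same size, docked under the other end, with a grey foam pad and three crowns on pins in it (all fixed, below the plate's top). No scrap belongs here
- button1_mid (a point): casting button, dull grey cast metal, lying on the nearer half of the plate; round: 26 mm wide, 12 mm tall and flat underneath, with an 8 mm wide stub 8 mm high near the middle of its top; about 40 g. The point is on its axis, 6 mm above its underside. It slides when pushed
- runner1_mid (a point): cut-off runner, dull grey cast metal, lying on the nearer half of the plate; a bar 38 x 10 x 10 mm lying flat, with two short 6 mm wide stubs up to 6 mm high on top; about 30 g. The point is the middle of the bar, 5 mm above its underside; x runs along the bar. It slides when pushed
- runner2_mid (a point): another cut-off runner like it, also on the nearer half; a bar 38 x 10 x 10 mm lying flat, with two short 6 mm wide stubs up to 6 mm high on top; about 30 g. The point is the middle of the bar, 5 mm above its underside; x runs along the bar. It slides when pushed
- button2_mid (a point): second casting button, dull grey cast metal, lying near one end of the plate on its farther half, beside the jaw model; round: 26 mm wide, 12 mm tall and flat underneath, with an 8 mm wide stub 8 mm high near the middle of its top; about 40 g. The point is on its axis, 6 mm above its underside. It slides when pushed
- model: loose stone (plaster) model of a jaw, cream, one gold crown, standing on the farther half of the plate near its middle: base 57 mm along x (from 28 mm on its -x side to 29 mm on its +x side), 56 mm along y, 36 mm tall, about 130 g. Origin at the underside; leave it alone
- die: loose single-tooth die with a gold crown: base 18 x 18 mm, 29 mm tall, 30 g, standing on the farther half of the plate at the end away from button2. Origin in the middle of its underside; leave it alone
- powder_pot: small white pot with a pink lid, 44 mm wide, 44 mm tall, standing on the bench to the left; origin under its centre; leave alone
- wax_knife: wax knife with a dark wooden handle, 175 mm long, lying on the bench to the left of the robot's work area; origin at its middle; leave alone
- gauge: steel thickness gauge with a round dial, 112 mm long, 14 mm tall, lying on the bench to the right; origin under its body; leave alone

How it is judged (in metres and radians):
At the end, for the whole second after the job is handed in: All four scraps lie at rest in the red tray (middles within its walls and under 34 mm above the bench); the jaw model and die stand upright within 8 mm of where they were, the small pot, wax knife and gauge within 15 mm (x of button1_mid in the frame of scrap_tray between -0.099 and 0.099 m and y of button1_mid in the frame of scrap_tray between -0.059 and 0.059 m and z of each of button1_mid, runner1_mid, runner2_mid, button2_mid in the frame of scrap_tray below 0.034 m and linear speed of each of button1, runner1, runner2, button2 below 0.03 m/s and x of runner1_mid in the frame of scrap_tray between -0.099 and 0.099 m and y of runner1_mid in the frame of scrap_tray between -0.059 and 0.059 m and x of runner2_mid in the frame of scrap_tray between -0.099 and 0.099 m and y of runner2_mid in the frame of scrap_tray between -0.059 and 0.059 m and x of button2_mid in the frame of scrap_tray between -0.099 and 0.099 m and y of button2_mid in the frame of scrap_tray between -0.059 and 0.059 m and distance of each of model, die from where it was at the start of the episode below 0.008 m and distance of each of powder_pot, wax_knife, gauge from where it was at the start of the episode below 0.015 m and angle between each of model, die's own z axis and vertical below 0.15 rad); the robot touches nothing.
It fails at once if a piece of casting scrap is lifted: its middle rises more than 60 mm above the bench (about 14 mm above where it lay on the steel) (height (world z) of any of button1_mid, runner1_mid, runner2_mid, button2_mid above 0.06 m).
It fails at once if the jaw model or the tooth die is shoved more than 8 mm or tipped (distance of any of model, die from where it was at the start of the episode above 0.008 m or angle between any of model, die's own z axis and vertical above 0.15 rad).
It fails at once if another thing on the bench (small pot, wax knife, gauge) is moved more than 15 mm (distance of any of powder_pot, wax_knife, gauge from where it was at the start of the episode above 0.015 m).
It also fails if it takes over 64 s, if anything falls off the work surface, if the arm or the gripper's body presses on something with over 40 N, if the wrist force passes 120 N, or if a joint passes its speed limit or range.

## Robot

A 6-joint arm with a two-finger parallel gripper is mounted at the origin on the work surface. World frame = base frame: x ahead of the robot, y to its left, z up, the work surface at z = 0. Lengths are in mm, angles in rad, forces in N, time in s.
With the tool pointing down it reaches from about 275 to 750 mm from the base axis. Payload 10.2 kg.
Tool frame: the origin (TCP) lies at the very end of the fingers, on their centre line; the grasp point (between the pads) lies 19 mm behind it; x points along the fingers, y is the direction in which the jaws open and shut, and the axes are right-handed (so a half turn about x gives the same grasp; the last joint's range is limited). The gripper opens to 85 mm and grips with 20 to 120 N. Pads are 22 mm wide; open, the fingers measure 114 mm over their backs; the gripper's body (76 mm by 85 mm) begins 54 mm behind the grasp point. The pads swing forward as they close: fully open they stand 13 mm farther back than shut.
Start: joints at [-1.382, 0.313, 1.498, -0, 1.331, -0.223], TCP at [210.124, -481.123, 231.294] pointing down, gripper open.
Joint ranges: [-2.94, 2.94], [-0.97, 2.17], [0.19, 2.56], [-1.23, 4.37], [0.02, 3.11], [-2.88, 2.88]. Speed limits (rad/s): [2.39, 2.39, 3.01, 3.14, 3.14, 3.14].

## Interface

Orientations are given as a unit quaternion [w, x, y, z].
In Python, from rig import ctrl gives the robot as it stands. The module is installed in compiled form; this text tells all that it offers.
- The arm moves only by the tool move_arm, never from a script. Its argument "targets" is a list that holds one entry, the list of rows, each a list of 7 numbers: the opening, from 0 (shut) to 1 (fully open), then the shift along the tool's x, y, z each as a share of 150 mm, from -1 to 1, then the turn, a rotation vector about the tool's x, y, z each as a share of 60 degrees, from -1 to 1. A call has 1 to 5 rows; each row shifts and turns the commanded pose from where the row before left it, along the tool's axes as they then stand; what a row does not reach is not made up. A row lasts 1/10 s, in which the tool goes at most 50 mm and 8.59 degrees, less where a joint would pass 70% of its speed; a pose out of reach is approached as far as the arm can. A call with a number of a shift or a turn outside -1 to 1 is refused whole. A call with a gripper value outside its range is refused whole. The fingers move at their own pace and stop on an object; "force" is the grip in N (left out, the last holds). Time passes only in rows, so rows that do not move let the fingers close. It gives the time, the measured TCP pose, the force and the opening at its end, in the units of the state.
- ctrl.sense(): the state, without advancing time (a new reading comes with each control period).
- ctrl.capture(name): name is "scene" or "top" or "wrist"; returns the picture (400x640x3 uint8, red, green, blue); there is no depth.
- ctrl.calibration(name): a dict with "camera_matrix" (3x3 intrinsics, pixels), "extrinsics" (4x4, takes a point from world to camera coordinates); the wrist camera has in their place "tool_from_camera" (4x4, takes a point from camera to tool coordinates, whose origin is the TCP and whose axes are the tool frame's). Camera axes: x right, y down, z forward; pixel columns grow to the right and rows downward; lengths in mm; the calibration is good to about 2 mm. A picture is of the moment at which its call begins: read the wrist's pose just before it. calibration takes no time and is no camera call.
- ctrl.finish_job(): hands the job in, once; it reports no verdict.
Trained networks look in the newest picture that a camera, given by its name, has taken for a name from the list of things; names that differ only in an ending like _2 or _b are one class to them, and where a whole thing is asked for, a point or a joint stands for the part that bears it (a point fixed in the world has none). Each returns a list of dicts, best first, with "confidence" (0 to 1); they miss things now and then, are a little off and sometimes report something else, mostly with a low value. They report only what shows in the picture. A call takes as long as a camera call.
- ctrl.recognise(label, camera): "point" ([row, column] in pixels, amid what is visible of it).
- ctrl.cut_out(label, camera): "pixels" (400x640 bool, what is visible of it) and "point" ([row, column] in pixels, amid what is visible of it).
The state is a dict: "time_s": time; "joints": joint angles; "dq": joint speeds; "tau": joint torques, N m; "eef_pos": TCP position; "ee_rot": TCP orientation; "force": force on the tool from outside, world axes, zero at the start; "wrist_torque": the same for the moment, N m; "grip_width": opening from 0.0 (shut) to 1.0 (fully open).
Only numpy, scipy, OpenCV 4.12 (cv2) and the standard library are available. Lean on these libraries where they do the work, as an engineer would, in place of code of your own. Each camera call takes 0.05 s, during which the arm holds its last target.

## Working session

There is one attempt and no reset: what is moved stays moved. The work goes in short steps, Python scripts to look and compute and a tool call to move; the robot and the scene stay as the last step left them, time stands still between calls to the robot, and variables do not carry over. Pictures are saved under pics/ and viewed, and the job is handed in when it is done.

Besides the shell and the picture viewer there is one more tool, called after "Request:" as name(argument=value, ...) on one line, values as JSON. move_arm: Moves the arm, as the interface text tells. Shift numbers are shares of 150 mm and turn numbers shares of 60 degrees, none past 1 either way. Its arguments: {"type":"object","properties":{"targets":{"type":"array","items":{"type":"array","items":{"type":"array","items":{"type":"number","minimum":-1,"maximum":1}}}},"force":{"type":"number"}},"required":["targets"]}

```bash
mkdir -p pics; cat > h.py <<'E'
import numpy as np, cv2
from rig import ctrl
def save(cam,name):
    im=ctrl.capture(cam); cv2.imwrite(f'pics/{name}.png',im[:,:,::-1]); return im
def ray(cam,rc,z):
    c=ctrl.calibration(cam);K=np.array(c['camera_matrix']);E=np.array(c['extrinsics'])
    d=np.linalg.inv(K)@np.array([rc[1],rc[0],1.]);R=E[:3,:3];t=E[:3,3]
    o=-R.T@t;d=R.T@d
    return o+d*(z-o[2])/d[2]
def proj(cam,p):
    c=ctrl.calibration(cam);K=np.array(c['camera_matrix']);E=np.array(c['extrinsics'])
    q=K@(E[:3,:3]@np.array(p)+E[:3,3]);return q[1]/q[2],q[0]/q[2]
E
python3 - <<'E'
from h import *
s=ctrl.sense();print(s)
save('top','top0');save('scene','scene0')
for l,z in [('button1_mid',46),('runner1_mid',45),('button2_mid',46),('model',58),('die',55),('scrap_tray',20),('work_tray',20),('powder_pot',22),('wax_knife',5),('gauge',7)]:
    r=ctrl.recognise(l,'top')
    for d in r[:5]: print(l,d['point'],round(d['confidence'],2),ray('top',d['point'],z).round(1))
E
```

```text
{'time_s': 0.0, 'joints': array([-1.38238927e+00,  3.13474220e-01,  1.49843360e+00,  2.30826729e-05,
        1.33100942e+00, -2.23415301e-01]), 'dq': array([-0.00060621,  0.0007994 , -0.00161348, -0.0007315 ,  0.00178835,
       -0.00140517]), 'tau': array([-6.28412290e-04, -4.12265074e+01, -2.59745693e+01, -2.49505629e-04,
        4.13007976e-03, -5.33282858e-06]), 'eef_pos': array([ 210.08468402, -480.85408838,  230.72399725]), 'ee_rot': array([ 0.14410443,  0.69218558,  0.14504063, -0.69215334]), 'force': array([0.28267915, 0.05750955, 0.5054525 ]), 'wrist_torque': array([ 0.00184305, -0.02914557,  0.00728201]), 'grip_width': 1.0016757026158865}
button1_mid [230.2, 291.6] 0.55 [457.7  44.7  46. ]
runner1_mid [208.8, 369.7] 0.61 [ 507.3 -146.4   45. ]
button2_mid [186.8, 269.4] 0.66 [564.6  98.1  46. ]
model [176.3, 327.7] 0.92 [586.7 -44.6  58. ]
model [208.9, 242.6] 0.56 [509.9 161.3  58. ]
scrap_tray [210.9, 241.5] 0.96 [508.8 170.1  20. ]
powder_pot [209.5, 144.5] 0.71 [515.4 409.7  22. ]
powder_pot [177.1, 377.8] 0.59 [ 589.7 -172.8   22. ]
wax_knife [253.2, 146.8] 0.53 [407.6 407.2   5. ]
gauge [210.6, 147.4] 0.67 [514.1 408.4   7. ]
gauge [249.0, 465.6] 0.59 [ 406.2 -390.9    7. ]
```

```bash
python3 - <<'E'
import cv2
a=cv2.imread('pics/top0.png');c=a[140:290,200:420];cv2.imwrite('pics/top0c.png',cv2.resize(c,(792,540),interpolation=cv2.INTER_CUBIC))
E
```

```text
(no output)
```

View pics/top0.png

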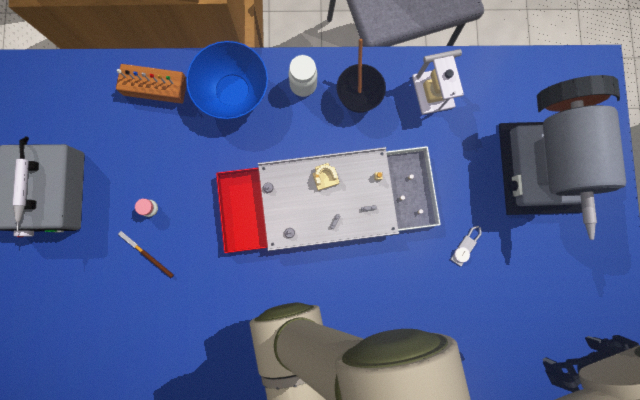

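View pics/scene0.png

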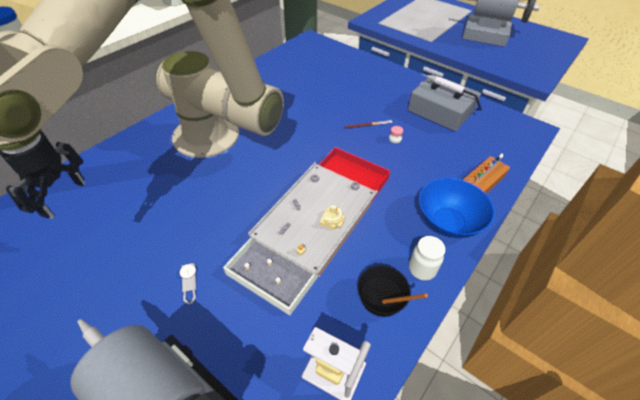

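```bash
sleep 1
```

```text
(no output)
```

View pics/top0c.png

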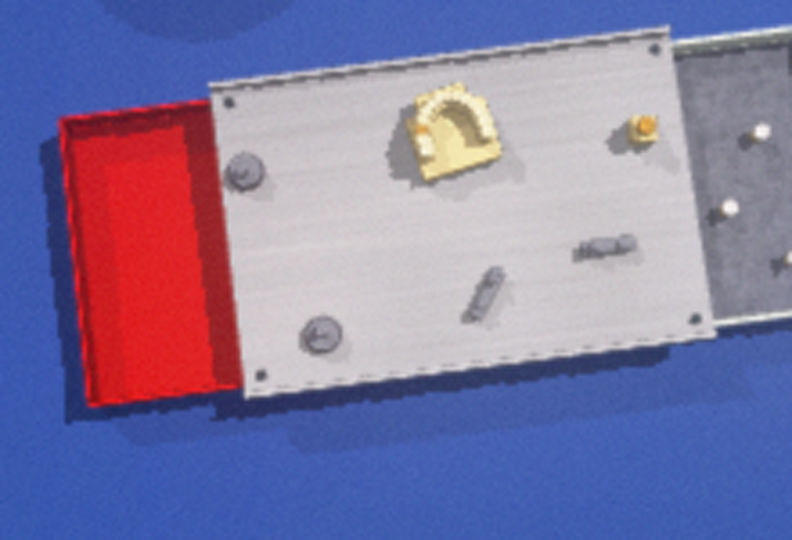

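```bash
python3 - <<'E'
from h import *
cs=[(210,88),(668,32),(714,335),(245,397)]
P=[ray('top',(140+y/3.6,200+x/3.6),z)[:2] for (x,y),z in zip(cs,[46,46,48,48])]
P=np.array(P);print(P.round(1))
c=P.mean(0);ey=(P[0]-P[1]+P[3]-P[2]);print('edges',np.linalg.norm(P[0]-P[1]),np.linalg.norm(P[3]-P[2]),np.linalg.norm(P[0]-P[3]),np.linalg.norm(P[1]-P[2]))
ey/=np.linalg.norm(ey);ex=np.array([ey[1],-ey[0]]);print('c',c.round(1),'ex',ex,'ey',ey,'yaw',np.degrees(np.arctan2(ex[1],ex[0])))
for l in ['button1_mid','runner1_mid','button2_mid','model','die','scrap_tray']:
    for cam in ['top','scene']:
        ctrl.capture(cam)
        for d in ctrl.cut_out(l,cam)[:4]:
            m=d['pixels'];rr,cc=np.nonzero(m)
            z={'b':49,'r':46,'m':55,'d':55,'s':15}[l[0]]
            pts=np.array([ray(cam,(r,q),z)[:2]-c for r,q in zip(rr,cc)])@np.stack([ex,ey],1)
            w=np.linalg.eigh(np.cov(pts.T))[1][:,1]
            print(l,cam,round(d['confidence'],2),d['point'],m.sum(),pts.mean(0).round(1),pts.min(0).round(0),pts.max(0).round(0),'ang',np.degrees(np.arctan2(w[1],w[0])).round(0))
s=ctrl.sense();from scipy.spatial.transform import Rotation as R
print(R.from_quat(s['ee_rot'],scalar_first=True).as_matrix().round(3),s['time_s'])
E
```

```text
[[ 620.6  125.1]
 [ 656.2 -190.2]
 [ 447.1 -213.6]
 [ 410.3  101.4]]
edges 317.3958832224586 317.1557454910039 211.63354545890667 210.46533455081087
c [533.6 -44.3] ex [0.99347134 0.114082  ] ey [-0.114082    0.99347134] yaw 6.5506787950626055
button1_mid top 0.61 [231.2, 290.9] 75 [-70.2 102.2] [-81.  91.] [-59. 113.] ang -164.0
button1_mid top 0.44 [188.4, 268.0] 58 [ 45.4 141.2] [ 36. 131.] [ 54. 151.] ang 77.0
runner1_mid top 0.43 [208.6, 367.7] 66 [-35.6 -94. ] [ -42. -112.] [-30. -77.] ang 89.0
runner1_mid scene 0.5 [228.9, 284.7] 57 [-32.8 -94.3] [ -39. -113.] [-26. -75.] ang 90.0
model top 0.78 [171.9, 327.3] 514 [54.8  1. ] [ 24. -30.] [87. 31.] ang -150.0
model top 0.43 [230.9, 291.4] 97 [-71.5 102.2] [-84.  89.] [-59. 114.] ang -171.0
model scene 0.67 [220.8, 331.2] 431 [58.6 -4.5] [ 29. -41.] [92. 36.] ang 106.0
die top 0.44 [175.5, 378.2] 64 [  39.9 -128.7] [  30. -139.] [  49. -118.] ang 57.0
die scene 0.6 [255.2, 301.3] 65 [  45.1 -134.9] [  33. -146.] [  57. -123.] ang 138.0
die scene 0.6 [173.2, 355.9] 1508 [ 20.6 194.2] [-83. 146.] [120. 246.] ang 180.0Traceback (most recent call last):
  File "<stdin>", line 13, in <module>
  File "h.py", line 6, in ray
    c=ctrl.calibration(cam);K=np.array(c['camera_matrix']);E=np.array(c['extrinsics'])
ValueError: time passes only in moves, steps and waits
```

```bash
cat >> h.py <<'E'
from scipy.spatial.transform import Rotation as R
C=np.array([533.6,-44.3]);EX=np.array([.99347,.11408]);EY=np.array([-.11408,.99347])
def pl(w): w=np.array(w)[:2]-C; return np.array([w@EX,w@EY])
def wd(x,y): return C+x*EX+y*EY
def st():
    s=ctrl.sense();M=R.from_quat(s['ee_rot'],scalar_first=True).as_matrix()
    print('t',round(s['time_s'],2),'pos',s['eef_pos'].round(1),'plate',pl(s['eef_pos']).round(1),'F',s['force'].round(1),'g',round(s['grip_width'],2),'toolY in plate',pl(C+M[:2,1]).round(3),'j6',s['joints'][5].round(2))
    return s['eef_pos'],M
E
python3 - <<'E'
from h import *
p,M=st();print(M.round(3))
for n,(x,y),z in [('rB',(486,294),46),('rB end1',(468,319),46),('rBend2',(500,271),46),('b2',(245,172),49),('b1',(322,335),49),('rA',(607,246),46)]:
    print(n,pl(ray('top',(140+y/3.6,200+x/3.6),z)).round(1))
# target: tool y along +-EX, above runner A start
for sg in (1,-1):
    T=np.eye(3);T[:,0]=[0,0,-1];T[:2,1]=sg*EX;T[:,2]=np.cross(T[:,0],T[:,1])
    print(sg,np.degrees((R.from_matrix(M.T@T)).as_rotvec()).round(1), 'dz', T[:,2].round(2))
g=wd(-70,70);d=np.array([*g,100])-p;print('to b1 start',g,(M.T@d/150).round(3))
E
```

```text
t 1.7 pos [ 210.1 -481.1  231.3] plate [-371.2 -397.1] F [-0.3 -0.4 -0.3] g 1.0 toolY in plate [ 0.293 -0.956] j6 -0.22
[[-0.     0.4   -0.916]
 [ 0.    -0.916 -0.4  ]
 [-1.    -0.    -0.   ]]
rB [-58.2 -10. ]
rB end1 [-73.3   4.3]
rBend2 [-44.  -21.4]
b2 [ 44.5 141.2]
b1 [-71.6 102.9]
rA [-36.4 -95.8]
1 [-73.  -0.   0.] dz [ 0.11 -0.99  0.  ]
-1 [107.   0.   0.] dz [-0.11  0.99  0.  ]
to b1 start [456.0715  17.2573] [ 0.875 -2.388 -2.832]
```

Request:
move_arm(targets=[[[0.2,0,0,0,-0.135,0,0],[0.2,0,0,0,-0.135,0,0],[0.2,0,0,0,-0.135,0,0],[0.2,0,0,0,-0.135,0,0],[0.2,0,0,0,-0.135,0,0]]])

```text
time_s: 2.2
eef_pos: [210.1, -481.1, 231.3]
ee_rot: [0.377, 0.598, 0.377, -0.598]
force: [0.5, -0.2, -0.1]
grip_width: 0.202
```

Request:
move_arm(targets=[[[0.2,0,0,0,-0.135,0,0],[0.2,0,0,0,-0.135,0,0],[0.2,0,0,0,-0.135,0,0],[0.2,0,0,0,-0.135,0,0],[0.2,0,0,0,0,0,0]]])

```text
time_s: 2.7
eef_pos: [210.1, -481.1, 231.3]
ee_rot: [0.528, 0.471, 0.528, -0.471]
force: [-1.0, 0.5, 0.1]
grip_width: 0.199
```

```bash
python3 -c "
from h import *
p,M=st();print(M.round(3))"
```

```text
t 2.7 pos [ 210.1 -481.1  231.3] plate [-371.2 -397.1] F [-1.   0.5  0.1] g 0.2 toolY in plate [1. 0.] j6 -1.5
[[ 0.     0.993  0.114]
 [ 0.     0.114 -0.993]
 [-1.     0.    -0.   ]]
```

Request:
move_arm(targets=[[[0.2,0,0.167,-0.257,0,0,0],[0.2,0,0.167,-0.257,0,0,0],[0.2,0,0.167,-0.257,0,0,0],[0.2,0,0.167,-0.257,0,0,0],[0.2,0,0.167,-0.257,0,0,0]]])

```text
time_s: 3.2
eef_pos: [313.2, -273.8, 231.4]
ee_rot: [0.527, 0.472, 0.526, -0.472]
force: [1.1, -1.0, -0.1]
grip_width: 0.198
```

Request:
move_arm(targets=[[[0.2,0.1,0.167,-0.257,0,0,0],[0.2,0.1,0.167,-0.257,0,0,0],[0.2,0.1,0.167,-0.257,0,0,0],[0.2,0.1,0.167,-0.257,0,0,0],[0.2,0.1,0.167,-0.257,0,0,0]]])

```text
time_s: 3.7
eef_pos: [416.0, -68.0, 156.0]
ee_rot: [0.527, 0.472, 0.526, -0.472]
force: [0.1, -1.2, 0.0]
grip_width: 0.2
```

```bash
python3 -c "
from h import *
p,M=st();print(M.round(3))"
```

```text
t 3.7 pos [416. -68. 156.] plate [-119.5  -10.1] F [ 0.1 -1.2  0. ] g 0.2 toolY in plate [ 1.    -0.005] j6 -0.55
[[ 0.001  0.994  0.109]
 [-0.     0.109 -0.994]
 [-1.     0.001  0.001]]
```

Request:
move_arm(targets=[[[0.2,0.08,0.163,-0.253,0,0,0],[0.2,0.08,0.163,-0.253,0,0,0],[0.2,0.08,0,0,0,0,0],[0.2,0,0,0,0,0,0]]])

```text
time_s: 4.1
eef_pos: [454.8, 12.3, 119.1]
ee_rot: [0.526, 0.471, 0.528, -0.472]
force: [-0.4, -0.3, 0.5]
grip_width: 0.199
```

```bash
python3 -c "
from h import *
p,M=st();save('wrist','w1');save('top','t1')
a=cv2.imread('pics/t1.png');c=a[140:290,200:420];cv2.imwrite('pics/t1c.png',cv2.resize(c,(792,540),interpolation=cv2.INTER_CUBIC))"
```

```text
t 4.1 pos [454.8  12.3 119.1] plate [-71.8  65.2] F [-0.4 -0.3  0.5] g 0.2 toolY in plate [ 1.    -0.002] j6 -0.34
```

View pics/w1.png

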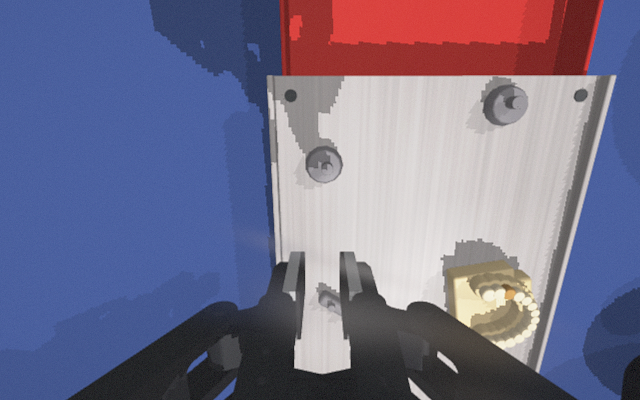

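View pics/t1c.png

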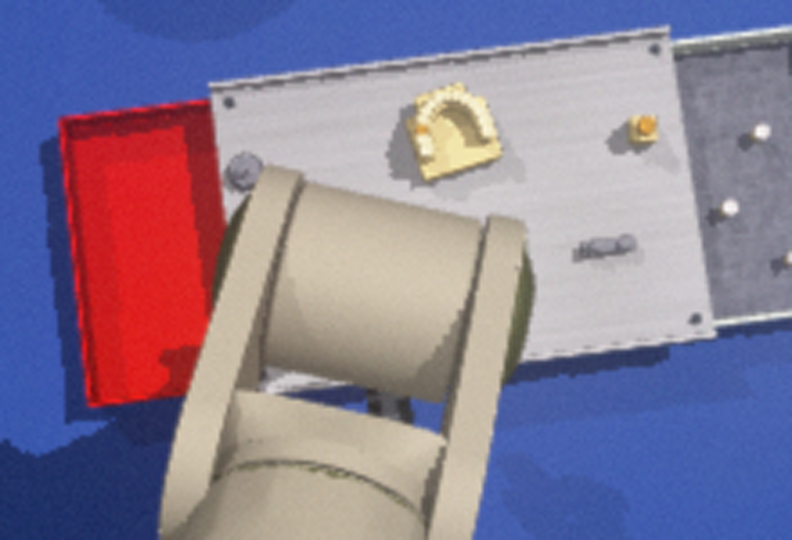

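```bash
cat >> h.py <<'E'
def wray(rc,z):
    c=ctrl.calibration('wrist');K=np.array(c['camera_matrix']);T=np.array(c['tool_from_camera'])
    s=ctrl.sense();M=R.from_quat(s['ee_rot'],scalar_first=True).as_matrix()
    d=M@T[:3,:3]@np.linalg.inv(K)@np.array([rc[1],rc[0],1.]);o=s['eef_pos']+M@T[:3,3]
    return pl(o+d*(z-o[2])/d[2])
E
python3 -c "
from h import *
for n,rc,z in [('b1',(163,324),50),('b2',(104,505),50),('BLcorner',(76,268),48),('TRcorner',(76,615),48),('hole',(96,291),40),('hole2',(96,581),40),('edge',(76,450),40),('model near corner',(268,448),50),('rB',(302,332),46)]: print(n,wray(rc,z).round(1))"
```

```text
b1 [-70.4 102.9]
b2 [ 43.6 140. ]
BLcorner [-105.  157.]
TRcorner [109.9 156.3]
hole [-91.9 145.3]
hole2 [ 97.8 144.7]
edge [ 10.7 157.2]
model near corner [21.4 24.1]
rB [-64.3  -7.8]
```

Request:
move_arm(targets=[[[0.2,0.2,0.01,0,0,0,0],[0.2,0.2,0,0,0,0,0],[0.2,0.1,0,0,0,0,0],[0.2,0,0,0,0,0,0]]])

```text
time_s: 4.6
eef_pos: [456.1, 10.6, 44.5]
ee_rot: [0.526, 0.471, 0.528, -0.472]
force: [-0.8, 0.0, 1.2]
grip_width: 0.195
```

```bash
python3 -c "
from h import *
p,M=st();save('wrist','w2')"
```

```text
t 4.6 pos [456.1  10.6  44.5] plate [-70.7  63.3] F [-0.8  0.   1.2] g 0.19 toolY in plate [ 1.    -0.004] j6 -0.34
```

View pics/w2.png

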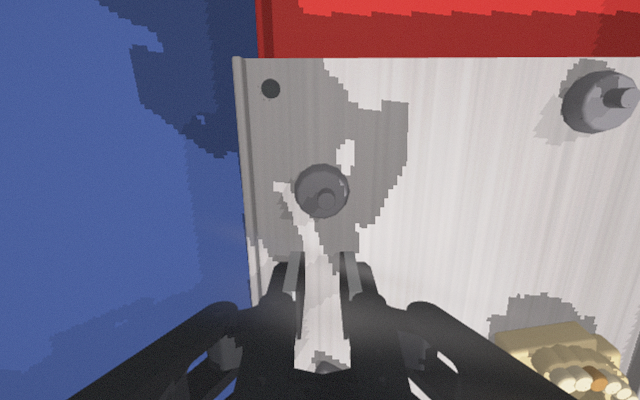

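Request:
move_arm(targets=[[[0.2,0,0,-0.06,0,0,0],[0.2,0,0,-0.06,0,0,0],[0.2,0,0,-0.06,0,0,0],[0.2,0,0,-0.06,0,0,0],[0.2,0,0,-0.06,0,0,0]]])

```text
time_s: 5.15
eef_pos: [451.9, 56.9, 45.7]
ee_rot: [0.528, 0.471, 0.527, -0.471]
force: [1.1, -2.1, 2.4]
grip_width: 0.199
```

```bash
python3 -c "
from h import *
p,M=st();save('wrist','w3')"
```

```text
t 5.15 pos [451.9  56.9  45.7] plate [-69.6 109.9] F [ 1.1 -2.1  2.4] g 0.2 toolY in plate [ 1.    -0.001] j6 -0.25
```

View pics/w3.png

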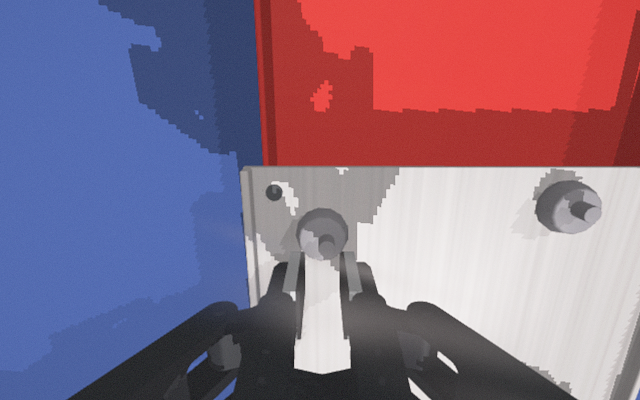

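Request:
move_arm(targets=[[[0.2,0,0,-0.06,0,0,0],[0.2,0,0,-0.06,0,0,0],[0.2,0,0,-0.06,0,0,0],[0.2,0,0,-0.06,0,0,0],[0.2,0,0,-0.06,0,0,0]]])

```text
time_s: 5.7
eef_pos: [446.5, 101.6, 45.2]
ee_rot: [0.527, 0.471, 0.528, -0.471]
force: [-0.8, 0.4, 0.3]
grip_width: 0.201
```

Request:
move_arm(targets=[[[0.2,0,0,-0.07,0,0,0],[0.2,0,0,-0.07,0,0,0],[0.2,0,0,0,0,0,0]]])

```text
time_s: 6.0
eef_pos: [444.0, 122.8, 45.1]
ee_rot: [0.528, 0.47, 0.528, -0.471]
force: [-1.3, 0.5, 1.3]
grip_width: 0.201
```

```bash
python3 -c "
from h import *
p,M=st();save('wrist','w4')"
```

```text
t 6.0 pos [444.  122.8  45.1] plate [-70.  176.3] F [-1.3  0.5  1.3] g 0.2 toolY in plate [1. 0.] j6 -0.1
```

View pics/w4.png

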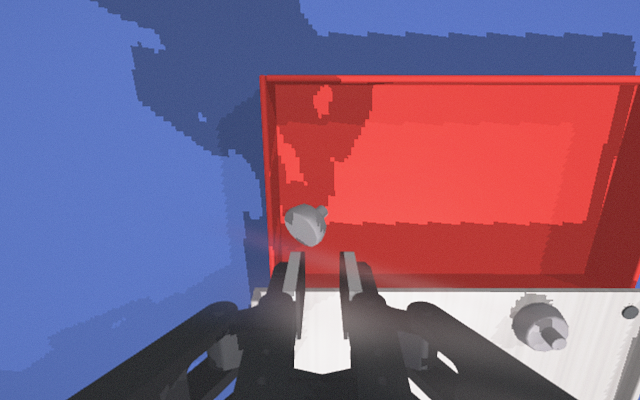

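Request:
move_arm(targets=[[[0.2,-0.3,0,0,0,0,0],[0.2,0,0.25,0.16,0,0,0],[0.2,0,0.25,0.16,0,0,0],[0.2,0,0.26,0.16,0,0,0],[0.2,0,0,0,0,0,0]]])

```text
time_s: 6.55
eef_pos: [569.4, 60.1, 90.0]
ee_rot: [0.528, 0.472, 0.526, -0.471]
force: [-0.4, 0.6, -0.5]
grip_width: 0.199
```

```bash
python3 -c "
from h import *
p,M=st();save('wrist','w5')"
```

```text
t 6.55 pos [569.4  60.1  90. ] plate [47.4 99.6] F [-0.4  0.6 -0.5] g 0.2 toolY in plate [ 1.    -0.004] j6 -0.21
```

View pics/w5.png

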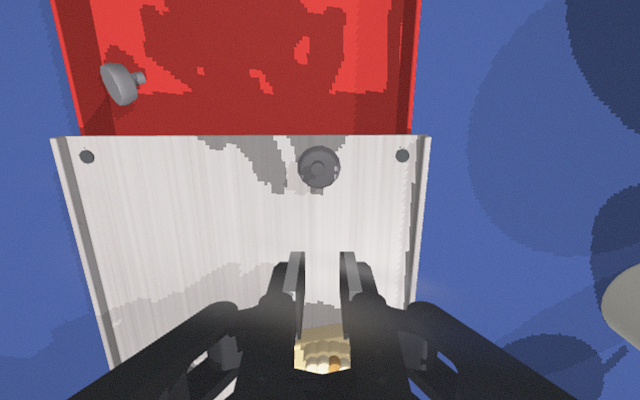

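Request:
move_arm(targets=[[[0.2,0.2,0,0,0,0,0],[0.2,0.1,0,0,0,0,0],[0.2,0,0,-0.06,0,0,0],[0.2,0,0,-0.06,0,0,0],[0.2,0,0,-0.06,0,0,0]]])

```text
time_s: 7.1
eef_pos: [562.8, 91.0, 46.5]
ee_rot: [0.528, 0.471, 0.527, -0.47]
force: [-0.1, -0.1, 0.3]
grip_width: 0.199
```

Request:
move_arm(targets=[[[0.2,0,0,-0.06,0,0,0],[0.2,0,0,-0.06,0,0,0],[0.2,0,0,-0.06,0,0,0],[0.2,0,0,-0.06,0,0,0],[0.2,0,0,-0.06,0,0,0]]])

```text
time_s: 7.6
eef_pos: [557.5, 135.3, 45.2]
ee_rot: [0.527, 0.471, 0.528, -0.471]
force: [-0.4, 0.1, -0.4]
grip_width: 0.202
```

Request:
move_arm(targets=[[[0.2,0,0,-0.04,0,0,0],[0.2,0,0,0,0,0,0]]])

```text
time_s: 7.8
eef_pos: [556.8, 141.3, 45.2]
ee_rot: [0.528, 0.471, 0.528, -0.471]
force: [0.4, -0.2, -0.0]
grip_width: 0.202
```

```bash
python3 -c "
from h import *
p,M=st();save('wrist','w6')"
```

```text
t 7.8 pos [556.8 141.3  45.2] plate [ 44.2 181.7] F [ 0.4 -0.2 -0. ] g 0.2 toolY in plate [ 1. -0.] j6 -0.07
```

View pics/w6.png

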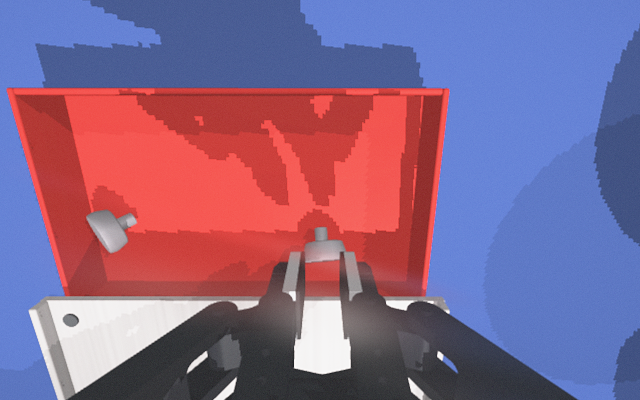

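Request:
move_arm(targets=[[[0.2,-0.3,0,0,0,0,0],[0.2,-0.15,-0.1,0.24,0,0,0],[0.2,0,-0.12,0.254,0,0,0],[0.2,0,-0.12,0.254,0,0,0],[0.2,0,-0.12,0.254,0,0,0]]])

```text
time_s: 8.35
eef_pos: [504.7, -18.4, 113.1]
ee_rot: [0.528, 0.471, 0.527, -0.471]
force: [0.9, 0.2, -0.4]
grip_width: 0.2
```

Request:
move_arm(targets=[[[0.2,0,-0.12,0.254,0,0,0],[0.2,0,-0.11,0.254,0,0,0],[0.2,0,0,0,0,0,0]]])

```text
time_s: 8.65
eef_pos: [478.7, -100.3, 113.0]
ee_rot: [0.527, 0.472, 0.526, -0.472]
force: [0.7, 0.7, -0.1]
grip_width: 0.199
```

```bash
python3 -c "
from h import *
p,M=st();save('wrist','w7')"
```

```text
t 8.65 pos [ 478.7 -100.3  113. ] plate [-60.9 -49.4] F [ 0.7  0.7 -0.1] g 0.2 toolY in plate [ 1.    -0.006] j6 -0.55
```

View pics/w7.png

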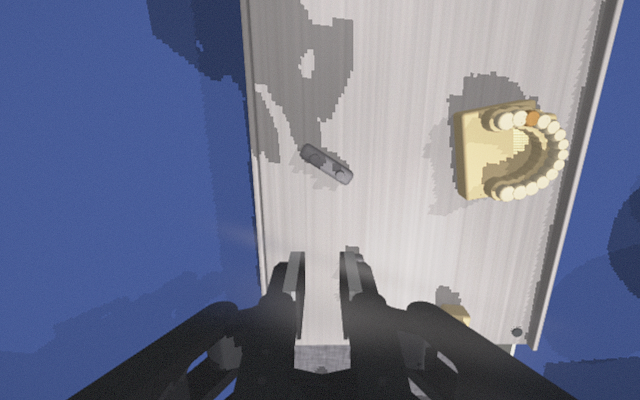

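```bash
python3 -c "
from h import *
for n,rc,z in [('rB',(164,327),47),('rA end',(248,352),45),('rBlow',(182,350),45),('die top corner',(308,466),55)]: print(n,wray(rc,z).round(1))"
```

```text
rB [-57.1  -8. ]
rA end [-39.2 -69.3]
rBlow [-41.7 -20.6]
die top corner [  44.  -112.9]
```

Request:
move_arm(targets=[[[0.2,0.2,0.025,-0.02,0,0,0],[0.2,0.2,0,0,0,0,0],[0.2,0.055,0,0,0,0,0],[0.2,0,0,-0.05,0,0,0],[0.2,0,0,-0.05,0,0,0]]])

```text
time_s: 9.2
eef_pos: [482.0, -77.3, 45.6]
ee_rot: [0.528, 0.471, 0.527, -0.471]
force: [-0.3, 0.7, -0.0]
grip_width: 0.199
```

Request:
move_arm(targets=[[[0.2,0,0,-0.06,0,0,0],[0.2,0,0,-0.06,0,0,0],[0.2,0,0,-0.06,0,0,0],[0.2,0,0,-0.06,0,0,0],[0.2,0,0,-0.06,0,0,0]]])

```text
time_s: 9.7
eef_pos: [476.3, -32.4, 44.7]
ee_rot: [0.528, 0.471, 0.527, -0.471]
force: [-0.0, -0.8, -0.3]
grip_width: 0.204
```

```bash
python3 -c "
from h import *
p,M=st();save('wrist','w8')"
```

```text
t 9.7 pos [476.3 -32.4  44.7] plate [-55.6  18.3] F [-0.  -0.8 -0.3] g 0.2 toolY in plate [ 1.    -0.001] j6 -0.43
```

View pics/w8.png

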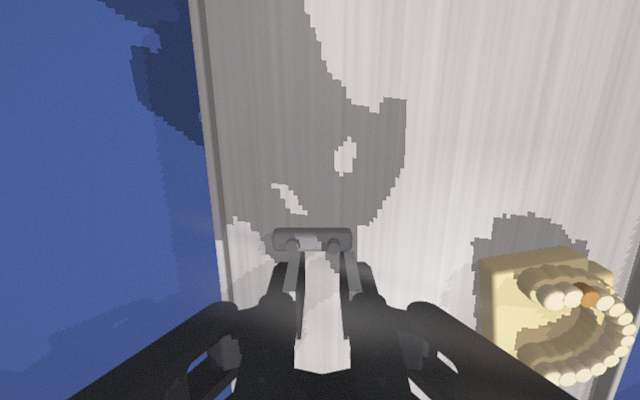

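Request:
move_arm(targets=[[[0.2,0,0,-0.07,0,0,0],[0.2,0,0,-0.07,0,0,0],[0.2,0,0,-0.07,0,0,0],[0.2,0,0,-0.07,0,0,0],[0.2,0,0,-0.07,0,0,0]]])

```text
time_s: 10.25
eef_pos: [470.2, 19.9, 44.5]
ee_rot: [0.527, 0.471, 0.528, -0.471]
force: [1.0, -1.4, 0.9]
grip_width: 0.202
```

Request:
move_arm(targets=[[[0.2,0,0,-0.07,0,0,0],[0.2,0,0,-0.07,0,0,0],[0.2,0,0,-0.07,0,0,0],[0.2,0,0,-0.07,0,0,0],[0.2,0,0,-0.07,0,0,0]]])

```text
time_s: 10.75
eef_pos: [464.3, 72.0, 44.5]
ee_rot: [0.528, 0.471, 0.528, -0.471]
force: [0.5, 0.9, 0.3]
grip_width: 0.201
```

Request:
move_arm(targets=[[[0.2,0,0,-0.07,0,0,0],[0.2,0,0,-0.07,0,0,0],[0.2,0,0,-0.07,0,0,0],[0.2,0,0,-0.07,0,0,0],[0.2,0,0,-0.07,0,0,0]]])

```text
time_s: 11.25
eef_pos: [458.4, 124.1, 44.5]
ee_rot: [0.528, 0.471, 0.528, -0.471]
force: [-0.6, 0.1, 0.1]
grip_width: 0.203
```

Request:
move_arm(targets=[[[0.2,0,0,-0.03,0,0,0],[0.2,0,0,0,0,0,0]]])

```text
time_s: 11.45
eef_pos: [457.9, 128.3, 44.5]
ee_rot: [0.528, 0.471, 0.528, -0.471]
force: [-0.5, 0.3, 0.0]
grip_width: 0.199
```

```bash
python3 -c "
from h import *
p,M=st();save('wrist','w9')"
```

```text
t 11.45 pos [457.9 128.3  44.5] plate [-55.5 180.1] F [-0.5  0.3  0. ] g 0.2 toolY in plate [ 1. -0.] j6 -0.09
```

View pics/w9.png

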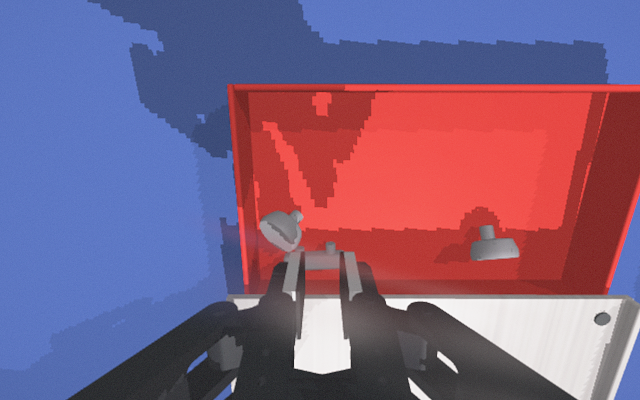

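Request:
move_arm(targets=[[[0.1,-0.3,0,0,0,0,0],[0.1,-0.2,0.02,0.25,0,0,0],[0.1,0,0.02,0.31,0,0,0],[0.1,0,0.02,0.31,0,0,0],[0.1,0,0.02,0.31,0,0,0]]])

```text
time_s: 12.0
eef_pos: [490.0, -49.0, 119.9]
ee_rot: [0.528, 0.471, 0.527, -0.471]
force: [0.7, 1.1, -0.4]
grip_width: 0.102
```

Request:
move_arm(targets=[[[0.1,0,0.02,0.31,0,0,0],[0.1,0,0.02,0.31,0,0,0],[0.1,0,0.02,0.31,0,0,0],[0.1,0,0,0,0,0,0]]])

```text
time_s: 12.4
eef_pos: [514.8, -189.7, 119.4]
ee_rot: [0.527, 0.472, 0.526, -0.473]
force: [-0.2, 0.7, -0.3]
grip_width: 0.099
```

```bash
python3 -c "
from h import *
p,M=st();save('wrist','w10')"
```

```text
t 12.4 pos [ 514.8 -189.7  119.4] plate [ -35.2 -142.3] F [-0.2  0.7 -0.3] g 0.1 toolY in plate [ 1.    -0.006] j6 -0.67
```

View pics/w10.png

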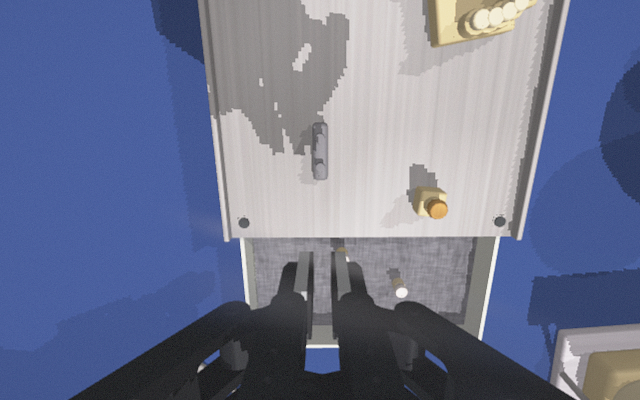

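Request:
move_arm(targets=[[[0.1,0.2,0,-0.02,0,0,0],[0.1,0.2,0,-0.02,0,0,0],[0.1,0.1,0,0,0,0,0],[0.1,0,0,-0.04,0,0,0],[0.1,0,0,-0.04,0,0,0]]])

```text
time_s: 12.95
eef_pos: [512.7, -165.6, 45.1]
ee_rot: [0.528, 0.471, 0.528, -0.471]
force: [0.0, 0.3, 0.8]
grip_width: 0.1
```

Request:
move_arm(targets=[[[0.1,0,0,-0.05,0,0,0],[0.1,0,0,-0.05,0,0,0],[0.1,0,0,-0.05,0,0,0],[0.1,0,0,-0.05,0,0,0],[0.1,0,0,-0.05,0,0,0]]])

```text
time_s: 13.45
eef_pos: [508.4, -128.5, 44.7]
ee_rot: [0.528, 0.471, 0.527, -0.471]
force: [0.4, -0.1, 0.5]
grip_width: 0.103
```

```bash
python3 -c "
from h import *
p,M=st();save('wrist','w11')"
```

```text
t 13.45 pos [ 508.4 -128.5   44.7] plate [-34.7 -80.8] F [ 0.4 -0.1  0.5] g 0.1 toolY in plate [ 1.    -0.001] j6 -0.58
```

View pics/w11.png

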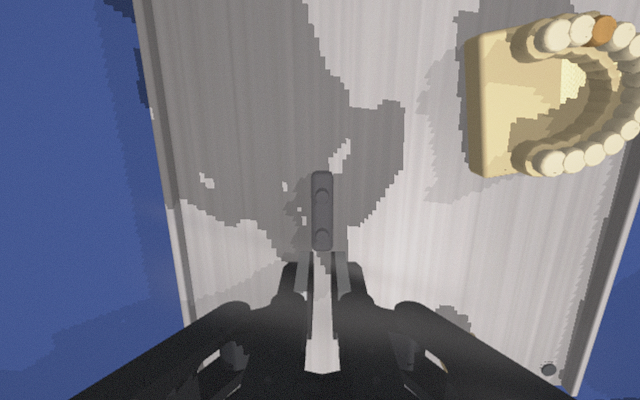

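Runner is being pushed straight, end-on, at col 322. Continuing.

Request:
move_arm(targets=[[[0.1,0,0,-0.06,0,0,0],[0.1,0,0,-0.06,0,0,0],[0.1,0,0,-0.06,0,0,0],[0.1,0,0,-0.06,0,0,0],[0.1,0,0,-0.06,0,0,0]]])

```text
time_s: 14.0
eef_pos: [503.2, -83.7, 44.5]
ee_rot: [0.527, 0.471, 0.528, -0.471]
force: [-0.7, 0.3, 0.6]
grip_width: 0.101
```

Request:
move_arm(targets=[[[0.1,0,0,-0.06,0,0,0],[0.1,0,0,-0.06,0,0,0],[0.1,0,0,-0.06,0,0,0],[0.1,0,0,-0.06,0,0,0],[0.1,0,0,-0.06,0,0,0]]])

```text
time_s: 14.5
eef_pos: [498.1, -39.1, 44.5]
ee_rot: [0.528, 0.471, 0.528, -0.471]
force: [-1.0, -0.2, -0.4]
grip_width: 0.099
```

```bash
python3 -c "
from h import *
p,M=st();save('wrist','w12')"
```

```text
t 14.5 pos [498.1 -39.1  44.5] plate [-34.6   9.3] F [-1.  -0.2 -0.4] g 0.1 toolY in plate [ 1.    -0.001] j6 -0.43
```

View pics/w12.png

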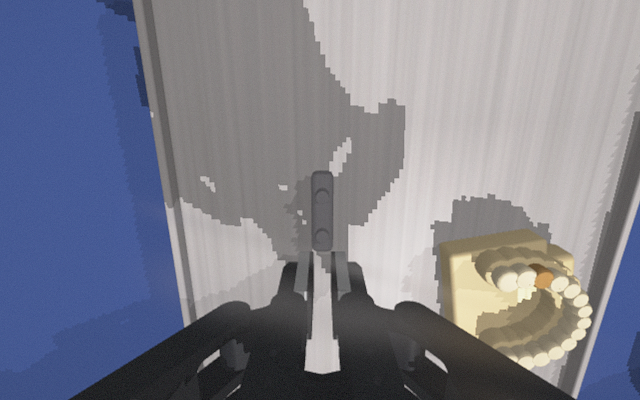

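Request:
move_arm(targets=[[[0.1,0,0,-0.06,0,0,0],[0.1,0,0,-0.06,0,0,0],[0.1,0,0,-0.06,0,0,0],[0.1,0,0,-0.06,0,0,0],[0.1,0,0,-0.06,0,0,0]]])

```text
time_s: 15.05
eef_pos: [493.0, 5.7, 44.6]
ee_rot: [0.528, 0.471, 0.528, -0.471]
force: [-0.5, 0.1, 0.1]
grip_width: 0.097
```

Request:
move_arm(targets=[[[0.1,0,0,-0.06,0,0,0],[0.1,0,0,-0.06,0,0,0],[0.1,0,0,-0.06,0,0,0],[0.1,0,0,-0.06,0,0,0],[0.1,0,0,-0.06,0,0,0]]])

```text
time_s: 15.55
eef_pos: [487.9, 50.4, 44.5]
ee_rot: [0.528, 0.471, 0.528, -0.471]
force: [1.4, 0.3, 0.5]
grip_width: 0.102
```

Request:
move_arm(targets=[[[0.1,0,0,-0.06,0,0,0],[0.1,0,0,-0.06,0,0,0],[0.1,0,0,-0.06,0,0,0],[0.1,0,0,-0.06,0,0,0],[0.1,0,0,-0.06,0,0,0]]])

```text
time_s: 16.05
eef_pos: [482.8, 95.1, 44.5]
ee_rot: [0.527, 0.471, 0.528, -0.471]
force: [0.6, -0.1, 0.1]
grip_width: 0.098
```

Request:
move_arm(targets=[[[0.1,0,0,-0.06,0,0,0],[0.1,0,0,-0.06,0,0,0],[0.1,0,0,-0.06,0,0,0],[0.1,0,0,-0.06,0,0,0],[0.1,0,0,0,0,0,0]]])

```text
time_s: 16.55
eef_pos: [478.7, 131.1, 44.5]
ee_rot: [0.528, 0.471, 0.528, -0.471]
force: [-0.2, -0.3, 0.2]
grip_width: 0.101
```

```bash
python3 -c "
from h import *
p,M=st();save('wrist','w13')"
```

```text
t 16.55 pos [478.7 131.1  44.5] plate [-34.6 180.5] F [-0.2 -0.3  0.2] g 0.1 toolY in plate [1. 0.] j6 -0.08
```

View pics/w13.png

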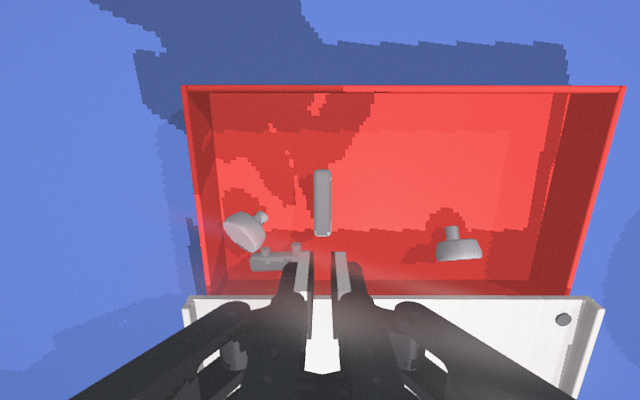

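Request:
move_arm(targets=[[[0.1,-0.3,0,0,0,0,0],[0.1,-0.3,0,0,0,0,0],[0.1,-0.3,-0.1,0,0,0,0],[0.1,0,-0.3,0,0,0,0],[0.1,0,-0.2,0,0,0,0]]])

```text
time_s: 17.1
eef_pos: [387.9, 119.6, 180.3]
ee_rot: [0.528, 0.471, 0.527, -0.471]
force: [-0.5, 0.7, -0.3]
grip_width: 0.098
```

Request:
move_arm(targets=[[[0.1,0,0,0,0,0,0],[0.1,0,0,0,0,0,0],[0.1,0,0,0,0,0,0]]])

```text
time_s: 17.4
eef_pos: [390.3, 119.7, 179.6]
ee_rot: [0.528, 0.471, 0.527, -0.471]
force: [-0.1, -0.3, -0.1]
grip_width: 0.102
```

```bash
python3 -c "
from h import *
p,M=st();save('wrist','w14');save('scene','s14');save('top','t14')
a=cv2.imread('pics/t14.png');c=a[140:290,200:420];c=cv2.resize(c,(396,270),interpolation=cv2.INTER_CUBIC)
b=cv2.imread('pics/s14.png')[130:300,220:400];b=cv2.resize(b,(396,374))
o=np.zeros((374,792,3),np.uint8);o[:270,:396]=c;o[:,396:]=b;cv2.imwrite('pics/f14.png',o)
a0=cv2.imread('pics/top0.png').astype(int);a1=a.astype(int)
for cam in ('top',):
  for l in ['model','die','powder_pot','wax_knife','gauge']: print(l,[(d['point'],round(d['confidence'],2)) for d in ctrl.recognise(l,cam)[:2]])
"
```

```text
t 17.4 pos [390.3 119.7 179.6] plate [-123.6  179.3] F [-0.1 -0.3 -0.1] g 0.1 toolY in plate [ 1.    -0.001] j6 -0.1
model [([174.6, 328.2], 0.89)]
die [([173.7, 376.3], 0.54)]
powder_pot [([207.3, 144.6], 0.64)]
wax_knife [([250.8, 146.4], 0.73), ([173.8, 328.6], 0.57)]
gauge [([249.6, 463.7], 0.77), ([208.1, 145.1], 0.7)]
```

View pics/f14.png

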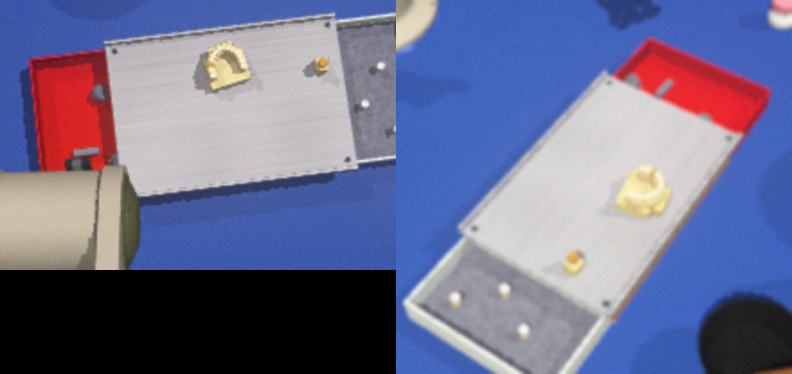

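View pics/w14.png

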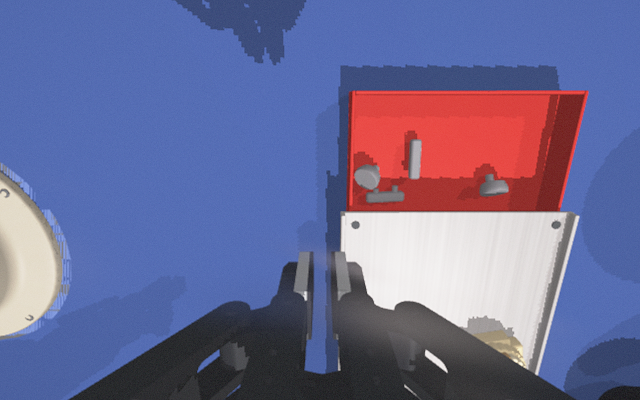

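```bash
python3 -c "
from h import *
for n,rc in [('b1',(176,367)),('rB',(195,384)),('rA',(158,414)),('b2',(185,493))]: print(n,(wray(rc,12)-[2,205]).round(1))
print(ctrl.finish_job())"
```

```text
b1 [-82.6 -17.3]
rB [-64.8 -36.7]
rA [-38.1   0.4]
b2 [ 42.4 -26.5]
the job is handed in; nothing more can be done
None
```

The two buttons and both runners are in the red tray, and I handed the job in at about 17.4 s. I swept each one separately along the plate and over the end, with the fingers just open and about 5 mm above the steel.

- **Scrap:** the last wrist picture puts all four inside the tray walls. Their tray-frame x, y are about (-83, -17), (-65, -37), (-38, 0) and (42, -27) mm, measured assuming they lie near the tray floor. I did not measure their heights. The two buttons have come to rest on their sides.
- **Model, die, pot, knife and gauge:** their top-camera positions match the start to within about 2–3 pixels (1 pixel is about 2.3 mm). That is the networks' own scatter, so this check cannot prove the 8 mm limit. The die and model look upright and unmoved in the pictures, and the fingers always passed them with wide clearance.
- **Forces:** the tool force readings stayed below about 4 N throughout.
- **One failed check:** early on, the script that measured everything stopped with an error before reaching the scrap tray. I found the tray from the pictures instead.

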